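# Roll the spare press roller into its well

### The job

Put the spare press roller away: lift the recessed metal hatch off its seat, slide it along its channels until it is fully open under the overhanging shelf, and leave it lying flat there. Then roll the roller gently along the bed, without lifting it, until it drops into the uncovered well and lies still across it. Leave the canister, the cup and the glue bottle where they stand.

Things in the scene. Friction and masses are not known exactly. Their poses are not given: they have to be found in the camera images.
- dock: Fixed grey platform on the table (roller dock). Origin at table height below the well's centre; y = direction of travel (bed, well, parking end under the shelf), x along the well, z up; heights are from the table. Bed: top at 40 mm, y -335 to -45 mm, x +-122 mm, open sides; kerb 10 mm higher at y -345 to -335. Travel is all along dock y.
- well (a point): Centre of the hatch seat and well, 32 mm above the table; axes as the dock. Seat: recess y +-45, x +-104 mm, floor here (8 mm below the bed). Open well in its floor: y +-30, x +-85 mm, 28 mm deep.
- park_end (a point): Foot of the end wall, dock y +147, height 40 mm: end of the flat parking surface (dock y +45 to +147). Side channels, dock y -45 to +160: walls at x +-104 mm, lips over them reach in to x +-92, lip underside at height 57, top 63 mm. So the hatch slides only while raised 8 to 17 mm above its seat, or lying on the parking surface.
- shelf_edge (a point): Front lower edge of the wooden shelf over the parking end: dock y +60, x +-160 mm, underside height 230 mm. Shelf reaches back to y +223, top 246, boards on it up to 306 mm; back panel at y +205 to +223. To bring the hatch home the hand must lean back (its upper end towards dock -y) about 35 to 45 degrees to clear this edge.
- hatch: Loose aluminium plate 200 (x) by 84 (y) by 8 mm, 0.36 kg, lying in the seat at the start, with a dark bow handle on top. Origin: centre of its underside; axes parallel to the dock's at the start. 4 mm play to each channel wall. Seated: dock y 0, height 32 mm. Fully open: dock y 90 to 105 mm (105 touches the end wall), height 40 mm.
- hatch_grip (a point): Centre of the handle's bar, 42 mm above the plate's underside. The bar runs along the hatch's y: 66 mm long, 14 mm wide (x), 14 mm high, on 10 mm legs at its ends; 27 mm free below it. Grip it across x (14 mm).
- roller: Loose black rubber-covered roller with bright ends, 90 mm diameter, 120 mm long plus a 20 mm thick, 10 mm long stub at each end; 0.65 kg. On the bed, axis roughly along dock x. Origin: its centre; x = its axis, y and z turn as it rolls. It rolls square to its axis, may run a few cm ahead of the hand, and can be pushed from behind, or turned and shifted by pressing on its crest. Centre height 85 mm on the bed, about 65 mm in the well (dock y 0).
- canister: Bystander: white canister with a red cap, 72 mm diameter, 160 mm tall, standing loose on the table. Origin: centre of its foot.
- cup: Bystander: white handleless cup, 74 mm diameter at the rim, 95 mm tall, standing loose on the table. Origin: centre of its foot.
- glue: Bystander: white glue bottle with an orange cap, 60 mm diameter, 140 mm tall, standing loose on the table. Origin: centre of its foot.
Mind the look-alikes: they are no part of the job. What is shaped like the roller but turquoise or yellow is not meant.

How it is judged:
By the outcome, as a careful person would: the job done as asked, in the order asked, and still so for the second after the job is handed in, with the robot touching nothing.
It also fails if it takes over 70 s, if anything falls off the work surface, if the arm or the gripper's body presses on something with over 40 N, if the wrist force passes 120 N, or if a joint passes its speed limit or range.

### The arm

A 6-joint arm with a two-finger parallel gripper is mounted at the origin on the work surface. World frame = base frame: x ahead of the robot, y to its left, z up, the work surface at z = 0. Lengths are in m, angles in rad, forces in N, time in s.
With the tool pointing down it reaches from about 0.375 to 0.9 m from the base axis. Payload 3.1 kg.
Tool frame: the origin (TCP) lies between the finger pads; the fingertips stand 22 mm ahead of it and the grasp point (between the pads) lies 3 mm ahead of it; z points along the fingers, y is the direction in which the jaws open and shut (so a half turn about z gives the same grasp; the last joint's range is limited). The gripper opens to 85 mm and grips with 20 to 120 N. Pads are 22 mm wide; open, the fingers measure 114 mm over their backs; the gripper's body (76 mm by 85 mm) begins 54 mm behind the grasp point. The pads swing forward as they close: fully open they stand 13 mm farther back than shut.
Start: joints at [1.119, 0.527, 1.433, -0, 1.181, -0.178], TCP at [0.168, 0.602, 0.253] pointing down, gripper open.
Joint ranges: [-3.08, 3.08], [-0.75, 2.2], [0.22, 2.44], [-1.43, 4.57], [0, 2.65], [-2.85, 2.85]. Speed limits (rad/s): [2.79, 2.79, 3.14, 3.14, 3.14, 3.14].

### API

Orientations are given as a unit quaternion [x, y, z, w].
In Python, from station import status, snapshot, manip gives the robot as it stands.
- The arm moves only by the tool move_arm, never from a script. Its argument "plan" is a list that holds one entry, the list of rows, each a list of 7 numbers: the turn, a rotation vector about the tool's x, y, z scaled (see below), then the shift along the tool's x, y, z scaled (see below), then the closure, from 0 (fully open) to 1 (shut). A call has exactly 8 rows; each row is the pose to reach, as a shift and turn from the pose commanded when the call began, along the tool's axes at that moment; what a row does not reach only later rows make up. The controller multiplies each number of a shift by 100 mm and each number of a turn by pi/4 rad. A row lasts 1/8 s, in which the tool goes at most 62.5 mm and 10.7 degrees, less where a joint would pass 70% of its speed; a pose out of reach is approached as far as the arm can. A call with a number of a shift or a turn outside -1 to 1 is refused whole. A call with a gripper value outside its range is refused whole. The fingers move at their own pace and stop on an object; "force" is the grip in N (left out, the last holds). Time passes only in rows, so rows that repeat a pose let the fingers close, or fill a call up. It gives the time, the measured TCP pose, the force and the opening at its end, in the units of the state.
- status.sense(): the state, without advancing time (a new reading comes with each control period).
- snapshot(name): name is "scene" or "top" or "wrist"; returns a dict with "img" (480x640x3 uint8, red, green, blue), "depth" (480x640 float32, m along the optical axis (not along the pixel's ray), 0 where there is no reading), "mtx" (3x3 intrinsics, pixels), "T" (4x4, takes a point from camera to world coordinates). Camera axes: x right, y up, looking along -z (the intrinsics and any distortion apply to the point x, -y, -z); pixel columns grow to the right and rows downward; lengths in m; the calibration is good to about 2 mm. A picture is of the moment at which its call begins.
- manip.sign_off(): hands the job in, once; it reports no verdict.
The state is a dict: "t": time; "q": joint angles; "qd": joint speeds; "tau": joint torques, N m; "tcp_pos": TCP position; "tool_rot": TCP orientation; "force": force on the tool from outside, world axes, zero at the start; "ft_torque": the same for the moment, N m; "finger_gap": opening from 0.0 (shut) to 1.0 (fully open).
Only numpy, scipy, OpenCV 4.12 (cv2) and the standard library are available. Lean on these libraries where they do the work, as an engineer would, in place of code of your own. Each camera call takes 0.05 s, during which the arm holds its last target. There are 200 camera calls.

## Working session

There is one attempt and no reset: what is moved stays moved. The work goes in short steps, Python scripts to look and compute and a tool call to move; the robot and the scene stay as the last step left them, time stands still between calls to the robot, and variables do not carry over. Pictures are saved under pics/ and viewed, on a budget of 10 in all, crops included, one or two more only if the job needs it, and the job is handed in when it is done.

Besides the shell and the picture viewer there is one more tool, called after "Emit:" as name(argument=value, ...) on one line, values as JSON. move_arm: Moves the arm, as the interface text tells. Its arguments: {"type":"object","properties":{"plan":{"type":"array"},"force":{"type":"number"}},"required":["plan"]}

```bash
ls; mkdir -p pics
python3 - <<'E'
from station import status, snapshot
import cv2,numpy as np
a=[]
for n in ("scene","top"):
    s=snapshot(n); np.savez(f"{n}0.npz",**s); a.append(s)
    cv2.imwrite(f"pics/{n}0.png",s["img"][:,:,::-1])
    print(n,s["mtx"].round(1).tolist(),s["T"].round(3).tolist())
print(status.sense())
E
```

```text
pics
scene [[547.7, 0.0, 318.1], [0.0, 547.7, 245.3], [0.0, 0.0, 1.0]] [[-0.519, -0.716, 0.467, 1.203], [0.855, -0.434, 0.285, 0.236], [-0.001, 0.547, 0.837, 1.296], [0.0, 0.0, 0.0, 1.0]]
top [[460.5, 0.0, 320.5], [0.0, 460.5, 236.6], [0.0, 0.0, 1.0]] [[0.005, 0.994, -0.109, 0.49], [-1.0, 0.005, 0.0, -0.141], [0.001, 0.109, 0.994, 1.16], [0.0, 0.0, 0.0, 1.0]]
{'t': 0.1, 'q': array([ 1.11951684e+00,  5.28391347e-01,  1.43376884e+00,  4.23004515e-06,
        1.18139474e+00, -1.78469197e-01]), 'qd': array([ 0.00012384, -0.00110549, -0.00297872, -0.0008115 , -0.00088856,
       -0.00065127]), 'tau': array([-1.06252321e-04, -4.43303418e+01, -1.78587073e+01, -2.04371781e-04,
        3.87924301e-03, -7.28279645e-06]), 'tcp_pos': array([0.16808706, 0.60135409, 0.25242197]), 'tool_rot': array([ 1.35983269e-01,  9.90710648e-01, -9.32297155e-04, -3.05715953e-04]), 'force': array([-0.10355901, -0.35044262,  0.02156743]), 'ft_torque': array([ 0.03363293,  0.01385127, -0.01236004]), 'finger_gap': 0.9996259871955527}
```

View pics/scene0.png

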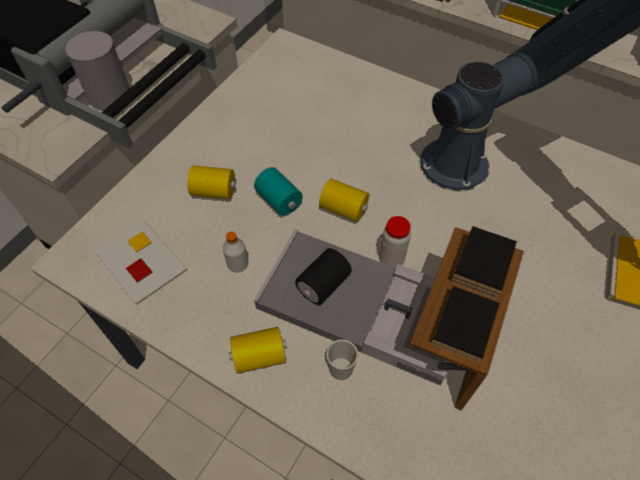

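View pics/top0.png

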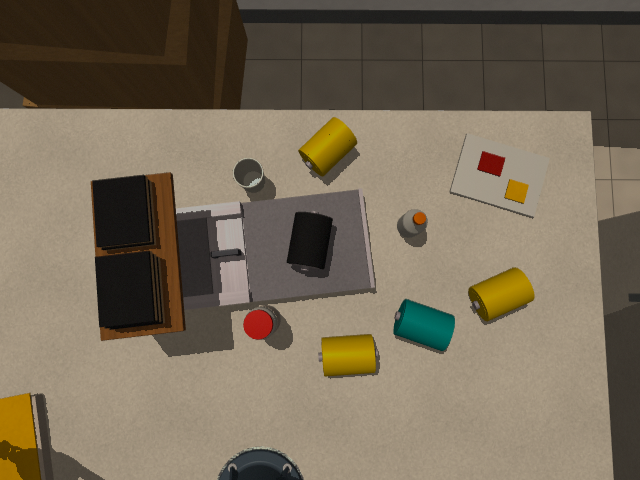

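The scene view shows the roller at about (323,277) on the bed and the hatch handle at (400,298), with the shelf to the right. In the top view the kerb corners are at (360,191) and (374,290), the handle is at (228,253) and the roller at (311,240). Dock +y is roughly world +y.

```bash
cat > h.py <<'E'
import numpy as np,cv2
def cloud(s):
    d=s["depth"]; v,u=np.mgrid[:480,:640]; K=s["mtx"]
    P=np.stack([(u-K[0,2])/K[0,0]*d,-(v-K[1,2])/K[1,1]*d,-d],-1)
    W=P@s["T"][:3,:3].T+s["T"][:3,3]; W[d==0]=np.nan
    return W
E
python3 - <<'E'
from h import *
for n in("scene","top"):
    s=np.load(n+"0.npz"); W=cloud(s); z=W[...,2]; x,y=W[...,0],W[...,1]
    reg=(x>.25)&(x<.75)
    u0=dict(scene=(250,400,225,345),top=(240,380,180,310))[n]
    box=np.zeros(z.shape,bool); box[u0[2]:u0[3],u0[0]:u0[1]]=1
    hist=np.histogram(z[box],np.arange(-.01,.14,.005)); print(n,dict(zip((hist[1]*1000).round().astype(int).tolist(),hist[0].tolist())))
    def rect(m,name):
        m=m.astype(np.uint8); k,l,st,c=cv2.connectedComponentsWithStats(m); i=1+st[1:,4].argmax(); mm=l==i
        r=cv2.minAreaRect((W[mm][:,:2]*1000).astype(np.float32)); print(name,mm.sum(),np.round(r[0],1),np.round(r[1],1),round(r[2],2),"z",np.median(z[mm]).round(4),cv2.boxPoints(r).round(0).tolist())
        return mm
    bed=rect(box&(abs(z-.04)<.012),"bed+kerb")
    rect(box&(abs(z-.0505)<.0045),"kerb")
    g=s["img"].max(-1)
    R=rect(box&(z>.055)&(z<.15)&(g<90),"roller")
    hb=np.zeros(z.shape,bool); b=dict(scene=(370,430,265,330),top=(205,250,235,275))[n]; hb[b[2]:b[3],b[0]:b[1]]=1
    rect(hb&(z>.07)&(z<.095),"handle")
    rect(hb&(z>.055)&(z<.068),"lip")
    # canister etc top
    for nm,(a,bb) in dict(can=((240,290),(300,345)),cup=((230,270),(155,195)),glue=((390,430),(200,240))).items():
        if n=="top":
            q=W[bb[0]:bb[1],a[0]:a[1]].reshape(-1,3); q=q[q[:,2]>.05]; print(nm,np.median(q,0).round(3),q.max(0).round(3),q.min(0).round(3))
    if n=="top":
        q=W[170:340,90:185].reshape(-1,3); q=q[q[:,2]>.2]; r=cv2.minAreaRect((q[:,:2]*1000).astype(np.float32));print("shelf",r,q[:,2].max())
E
```

```text
scene {-10: 208, -5: 2253, 0: 2453, 5: 297, 10: 71, 15: 74, 20: 99, 25: 96, 30: 360, 35: 3716, 40: 4213, 45: 505, 50: 186, 55: 74, 60: 218, 65: 107, 70: 73, 75: 151, 80: 193, 85: 335, 90: 232, 95: 124, 100: 119, 105: 138, 110: 177, 115: 209, 120: 313, 125: 489, 130: 229, 135: 37}
bed+kerb 8921 [574.6 -75.4] [285.7 379.5] 8.83 z 0.0403 [[404.0, 90.0], [463.0, -285.0], [745.0, -241.0], [687.0, 134.0]]
kerb 288 [ 613.7 -251.4] [244.8  12.8] 6.94 z 0.0499 [[491.0, -260.0], [493.0, -273.0], [736.0, -243.0], [734.0, -230.0]]
roller 1832 [ 605.8 -114.3] [ 89.2 133.3] 79.88 z 0.1208 [[532.0, -147.0], [664.0, -170.0], [679.0, -82.0], [548.0, -59.0]]
handle 183 [572.8  85. ] [16.6 65.9] 6.33 z 0.0796 [[561.0, 117.0], [568.0, 51.0], [585.0, 53.0], [577.0, 119.0]]
lip 377 [465.9  75.3] [35.1 96.5] 6.91 z 0.0629 [[443.0, 121.0], [454.0, 25.0], [489.0, 30.0], [477.0, 125.0]]
top {-10: 75, -5: 2701, 0: 2181, 5: 72, 10: 7, 15: 9, 20: 12, 25: 21, 30: 199, 35: 5444, 40: 4514, 45: 320, 50: 189, 55: 29, 60: 103, 65: 32, 70: 14, 75: 10, 80: 16, 85: 28, 90: 105, 95: 79, 100: 110, 105: 125, 110: 188, 115: 
[... 268 characters left out ...]
 [732.0, -231.0]]
roller 2076 [ 598.7 -114.7] [ 89.4 139. ] 80.74 z 0.1233 [[523.0, -148.0], [660.0, -170.0], [675.0, -82.0], [537.0, -59.0]]
handle 177 [569.9  85.3] [14.5 65.6] 6.41 z 0.0803 [[559.0, 117.0], [566.0, 52.0], [581.0, 54.0], [573.0, 119.0]]
lip 6 [573.7  53.2] [12.7  0.7] 8.75 z 0.0647 [[567.0, 53.0], [568.0, 52.0], [580.0, 54.0], [580.0, 54.0]]
can [ 0.415 -0.013  0.159] [0.459 0.048 0.165] [ 0.376 -0.043  0.05 ]
cup [0.77  0.037 0.084] [0.797 0.068 0.101] [ 0.724 -0.004  0.05 ]
glue [ 0.64  -0.354  0.099] [ 0.675 -0.333  0.143] [ 0.616 -0.391  0.051]
shelf ((553.5138549804688, 225.7654571533203), (320.19293212890625, 165.086181640625), 6.9142374992370605) 0.31078592934206495
```

Emit:
move_arm(plan=[[[0,0,0.15,-0.1,-0.05,-0.25,0],[0,0,0.3,-0.2,-0.1,-0.5,0],[0,0,0.45,-0.3,-0.2,-0.7,0],[0,0,0.6,-0.4,-0.3,-0.9,0],[0,0,0.7,-0.5,-0.3,-1,0],[0,0,0.75,-0.6,-0.35,-1,0],[0,0,0.75,-0.6,-0.35,-1,0],[0,0,0.75,-0.6,-0.35,-1,0]]])

```text
t: 1.1
tcp_pos: [0.2164, 0.5517, 0.3524]
tool_rot: [0.417, 0.909, -0.001, -0.0]
force: [-0.5, -0.3, 0.4]
finger_gap: 0.999
```

Emit:
move_arm(plan=[[[0,0,0.15,-0.2,0,-0.3,0],[0,0,0.3,-0.4,0,-0.5,0],[0,0,0.45,-0.6,0,-0.7,0],[0,0,0.6,-0.8,0,-0.8,0],[0,0,0.7,-0.95,0,-0.9,0],[0,0,0.75,-1,0,-0.9,0],[0,0,0.75,-1,0,-0.9,0],[0,0,0.75,-1,0,-0.9,0]]])

```text
t: 2.1
tcp_pos: [0.2812, 0.4763, 0.4425]
tool_rot: [0.663, 0.749, -0.001, -0.0]
force: [-0.1, 0.2, -0.3]
finger_gap: 1.004
```

```bash
cat >> h.py <<'E'
from scipy.spatial.transform import Rotation as Rn
th=np.radians(6.9); O=np.array([.571,.086,0])
D=np.array([[np.cos(th),-np.sin(th),0],[np.sin(th),np.cos(th),0],[0,0,1]])  # dock axes as columns
def dock(p): return D.T@(np.asarray(p)-O)
def world(p): return D@np.asarray(p)+O
def rot(lean):  # lean deg about jaw axis, jaws across dock x
    s,c=np.sin(np.radians(lean)),np.cos(np.radians(lean))
    return D@np.array([[0,1,0],[c,0,s],[s,0,-c]])
def to(s,p,R):
    R0=Rn.from_quat(s["tool_rot"]).as_matrix()
    t=Rn.from_matrix(R0.T@R).as_rotvec()/(np.pi/4); d=R0.T@(p-s["tcp_pos"])*10
    print("turn",t.round(3),"shift",d.round(3))
def rep(s): 
    R0=Rn.from_quat(s["tool_rot"]).as_matrix()
    print("t",s["t"],"dock tcp mm",(dock(s["tcp_pos"])*1000).round(1),"tool z dock",(D.T@R0[:,2]).round(3),"tool y dock",(D.T@R0[:,1]).round(3),"F",s["force"].round(1),"gap",round(s["finger_gap"],3),"q",s["q"].round(2))
E
python3 - <<'E'
from h import *; from station import status
s=status.sense(); rep(s); R=rot(0)
G=np.array([.5705,.0852,.074]); Rg=rot(43); z=Rg[:,2]
to(s,G-z*.093,R); to(s,G-z*.093,Rg)
E
```

```text
t 2.1 dock tcp mm [-240.8  422.3  442.5] tool z dock [-0.001 -0.001 -1.   ] tool y dock [ 1.     0.001 -0.001] F [-0.1  0.2 -0.3] gap 1.004 q [0.84 0.26 1.33 0.   1.55 0.71]
turn [-0.002  0.001  0.001] shift [-4.865  2.402  3.005]
turn [-0.002  0.956  0.   ] shift [-4.865  2.402  3.005]
```

Emit:
move_arm(plan=[[[0,0,0,-0.2,0.1,0,0],[0,0,0,-0.4,0.25,0,0],[0,0,0,-0.6,0.4,0,0],[0,0,0,-0.8,0.5,0,0],[0,0,0,-1,0.6,0,0],[0,0,0,-1,0.6,0,0],[0,0,0,-1,0.6,0,0],[0,0,0,-1,0.6,0,0]]])

```text
t: 3.1
tcp_pos: [0.3528, 0.3847, 0.4432]
tool_rot: [0.663, 0.749, -0.0, -0.0]
force: [0.6, 0.1, 0.9]
finger_gap: 1.001
```

Emit:
move_arm(plan=[[[0,0,0,-0.2,0.1,0,0],[0,0,0,-0.4,0.25,0,0],[0,0,0,-0.6,0.4,0,0],[0,0,0,-0.8,0.5,0,0],[0,0,0,-1,0.6,0,0],[0,0,0,-1,0.6,0,0],[0,0,0,-1,0.6,0,0],[0,0,0,-1,0.6,0,0]]])

```text
t: 4.1
tcp_pos: [0.4243, 0.2927, 0.4433]
tool_rot: [0.663, 0.749, 0.0, -0.0]
force: [0.4, 0.0, -0.4]
finger_gap: 0.999
```

Emit:
move_arm(plan=[[[0,0,0,-0.2,0.1,0,0],[0,0,0,-0.4,0.25,0,0],[0,0,0,-0.6,0.4,0,0],[0,0,0,-0.8,0.5,0,0],[0,0,0,-1,0.6,0,0],[0,0,0,-1,0.6,0,0],[0,0,0,-1,0.6,0,0],[0,0,0,-1,0.6,0,0]]])

```text
t: 5.1
tcp_pos: [0.4958, 0.2007, 0.4434]
tool_rot: [0.663, 0.749, 0.0, -0.0]
force: [-0.1, -0.2, 0.3]
finger_gap: 0.998
```

Emit:
move_arm(plan=[[[0,0,0,-0.2,0.1,0,0],[0,0,0,-0.4,0.25,0,0],[0,0,0,-0.6,0.4,0,0],[0,0,0,-0.8,0.5,0,0],[0,0,0,-1,0.6,0,0],[0,0,0,-1,0.6,0,0],[0,0,0,-1,0.6,0,0],[0,0,0,-1,0.6,0,0]]])

```text
t: 6.1
tcp_pos: [0.5674, 0.1083, 0.4435]
tool_rot: [0.663, 0.749, 0.0, -0.0]
force: [-0.1, -0.8, -0.7]
finger_gap: 1.001
```

Emit:
move_arm(plan=[[[0,0.15,0,-0.15,0,0.15,0],[0,0.3,0,-0.3,0,0.3,0],[0,0.45,0,-0.45,0,0.45,0],[0,0.6,0,-0.6,0,0.6,0],[0,0.75,0,-0.75,0,0.75,0],[0,0.9,0,-0.86,0,0.9,0],[0,0.956,0,-0.86,0,1,0],[0,0.956,0,-0.86,0,1,0]]])

```text
t: 7.1
tcp_pos: [0.5778, 0.0228, 0.3424]
tool_rot: [0.617, 0.696, 0.243, -0.275]
force: [0.1, -0.2, 1.0]
finger_gap: 0.999
```

Run:
```python
from h import *; from station import status
s=status.sense(); rep(s)
G=np.array([.5705,.0852,.074]); Rg=rot(43); z=Rg[:,2]
to(s,G-z*.093,Rg); to(s,G-z*.003,Rg)
```

```text
t 7.1 dock tcp mm [ -0.9 -63.5 342.4] tool z dock [-0.002  0.683 -0.73 ] tool y dock [ 1.    -0.    -0.002] F [ 0.1 -0.2  1. ] gap 0.999 q [-0.44  0.51  1.42  0.62  1.66 -0.65]
turn [-0.002 -0.002 -0.002] shift [-1.373  0.008  1.459]
turn [-0.002 -0.002 -0.002] shift [-1.374  0.009  2.359]
```

Emit:
move_arm(plan=[[[0,0,0,-0.2,0,0.2,0],[0,0,0,-0.4,0,0.4,0],[0,0,0,-0.6,0,0.6,0],[0,0,0,-0.8,0,0.8,0],[0,0,0,-0.9,0,0.9,0],[0,0,0,-1,0,1,0],[0,0,0,-1,0,1,0],[0,0,0,-1,0,1,0]]])

```text
t: 8.1
tcp_pos: [0.5792, 0.0174, 0.2027]
tool_rot: [0.617, 0.696, 0.244, -0.274]
force: [0.1, -0.1, 0.0]
finger_gap: 1.004
```

Emit:
move_arm(plan=[[[0,0,0,-0.1,0,0.1,0],[0,0,0,-0.2,0,0.2,0],[0,0,0,-0.3,0,0.3,0],[0,0,0,-0.35,0,0.4,0],[0,0,0,-0.37,0.01,0.5,0],[0,0,0,-0.37,0.01,0.5,0],[0,0,0,-0.37,0.01,0.5,0],[0,0,0,-0.37,0.01,0.5,0]]])

```text
t: 9.1
tcp_pos: [0.5793, 0.0244, 0.1406]
tool_rot: [0.617, 0.696, 0.243, -0.274]
force: [0.4, 0.5, 0.8]
finger_gap: 0.999
```

Run:
```python
from h import *; from station import status,snapshot
s=status.sense(); rep(s)
G=np.array([.5705,.0852,.074]); Rg=rot(43); z=Rg[:,2]
to(s,G-z*.003,Rg)
w=snapshot("wrist"); cv2.imwrite("pics/w1.png",w["img"][:,:,::-1]); W=cloud(w)
m=(W[...,2]>.07)&(W[...,2]<.09)&(abs(W[...,0]-.57)<.03)&(abs(W[...,1]-.085)<.05)
print(m.sum(),W[m].min(0),W[m].max(0))
```

```text
t 9.1 dock tcp mm [  0.8 -62.1 140.6] tool z dock [ 0.001  0.682 -0.732] tool y dock [ 1.    -0.001  0.001] F [0.4 0.5 0.8] gap 0.999 q [-0.44  0.77  1.57  0.64  1.32 -0.89]
turn [0.001 0.    0.   ] shift [-0.005 -0.015  0.876]
2451 [0.560188   0.05087203 0.07004804] [0.58109772 0.11722796 0.08351334]
```

View pics/w1.png

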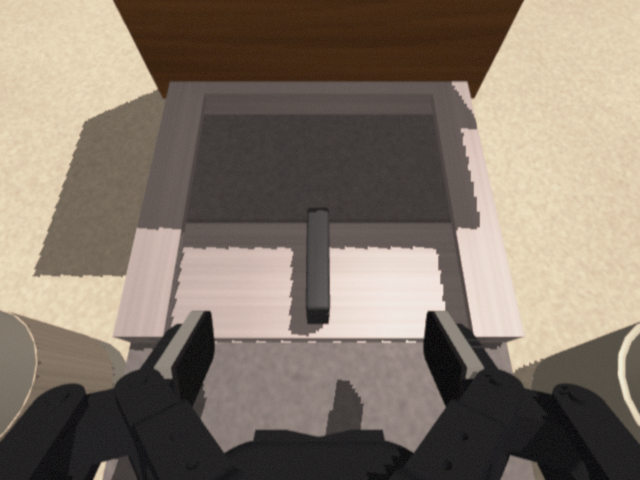

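The wrist view shows the handle bar centred between the open fingers, at about (317,265), with the seat and the free parking surface behind it. I'll advance and close.

Emit:
move_arm(plan=[[[0,0,0,0,0,0.15,0],[0,0,0,0,-0.01,0.3,0],[0,0,0,0,-0.01,0.45,0],[0,0,0,0,-0.01,0.6,0],[0,0,0,0,-0.01,0.7,0],[0,0,0,0,-0.01,0.8,0],[0,0,0,0,-0.01,0.87,0],[0,0,0,0,-0.01,0.87,0]]])

```text
t: 10.15
tcp_pos: [0.5706, 0.0837, 0.0763]
tool_rot: [0.617, 0.696, 0.243, -0.275]
force: [-0.0, -0.0, 0.5]
finger_gap: 1.004
```

Emit:
move_arm(plan=[[[0,0,0,0,0,0,0.5],[0,0,0,0,0,0,1],[0,0,0,0,0,0,1],[0,0,0,0,0,0,1],[0,0,0,0,0,0,1],[0,0,0,0,0,0,1],[0,0,0,0,0,0,1],[0,0,0,0,0,0,1]]], force=70)

```text
t: 11.15
tcp_pos: [0.5711, 0.0831, 0.0768]
tool_rot: [0.617, 0.696, 0.243, -0.274]
force: [0.4, -3.3, 3.8]
finger_gap: 0.153
```

Run:
```python
from h import *; from station import status
s=status.sense(); rep(s)
R0=Rn.from_quat(s["tool_rot"]).as_matrix()
for d in ([0,0,.0125],[0,.098,0.0125],[0,.098,.008]): print(d,(R0.T@D@np.array(d)*10).round(3))
```

```text
t 11.15 dock tcp mm [-0.2 -2.8 76.8] tool z dock [ 0.001  0.682 -0.731] tool y dock [ 1.    -0.001  0.001] F [ 0.4 -3.3  3.8] gap 0.153 q [-0.36  0.86  1.63  0.72  1.17 -0.95]
[0, 0, 0.0125] [ 0.085  0.    -0.091]
[0, 0.098, 0.0125] [ 0.802 -0.001  0.577]
[0, 0.098, 0.008] [ 0.771 -0.001  0.61 ]
```

Emit:
move_arm(plan=[[[0,0,0,0.02,0,-0.02,1],[0,0,0,0.04,0,-0.04,1],[0,0,0,0.06,0,-0.065,1],[0,0,0,0.085,0,-0.09,1],[0,0,0,0.085,0,-0.09,1],[0,0,0,0.085,0,-0.09,1],[0,0,0,0.085,0,-0.09,1],[0,0,0,0.085,0,-0.09,1]]])

```text
t: 12.15
tcp_pos: [0.5708, 0.0834, 0.0889]
tool_rot: [0.617, 0.696, 0.243, -0.274]
force: [-0.7, -0.5, -4.1]
finger_gap: 0.15
```

Run:
```python
from h import *; from station import status,snapshot
s=status.sense(); rep(s)
for n in("scene","top"):
    w=snapshot(n); W=cloud(w); P=(W-O)@D
    for (a,b) in ((-90,-20),(20,90)):
      for (c,d) in ((-35,0),(0,35)):
        m=(P[...,0]*1e3>a)&(P[...,0]*1e3<b)&(P[...,1]*1e3>c)&(P[...,1]*1e3<d)&(P[...,2]<.075)&(P[...,2]>.03)
        print(n,a,c,m.sum(),np.median(P[m][:,2]).round(4) if m.any() else '')
```

```text
t 12.15 dock tcp mm [-0.5 -2.5 88.9] tool z dock [ 0.     0.682 -0.731] tool y dock [ 1.    -0.001 -0.   ] F [-0.7 -0.5 -4.1] gap 0.15 q [-0.36  0.84  1.63  0.71  1.18 -0.93]
scene -90 -35 94 0.0523
scene -90 0 279 0.0523
scene 20 -35 356 0.0524
scene 20 0 356 0.0522
top -90 -35 3 0.053
top -90 0 142 0.0518
top 20 -35 128 0.0523
top 20 0 384 0.0516
```

Emit:
move_arm(plan=[[[0,0,0,0.06,0,0.055,1],[0,0,0,0.12,0,0.11,1],[0,0,0,0.19,0,0.18,1],[0,0,0,0.26,0,0.245,1],[0,0,0,0.33,0,0.31,1],[0,0,0,0.37,0,0.345,1],[0,0,0,0.38,0,0.354,1],[0,0,0,0.38,0,0.354,1]]])

```text
t: 13.25
tcp_pos: [0.5648, 0.1349, 0.089]
tool_rot: [0.617, 0.696, 0.243, -0.274]
force: [0.5, -0.0, -3.3]
finger_gap: 0.154
```

Emit:
move_arm(plan=[[[0,0,0,0.05,0,0.045,1],[0,0,0,0.1,0,0.093,1],[0,0,0,0.16,0,0.149,1],[0,0,0,0.22,0,0.205,1],[0,0,0,0.28,0,0.26,1],[0,0,0,0.32,0,0.298,1],[0,0,0,0.335,0,0.312,1],[0,0,0,0.335,0,0.312,1]]])

```text
t: 14.25
tcp_pos: [0.5592, 0.1805, 0.089]
tool_rot: [0.617, 0.696, 0.243, -0.274]
force: [0.0, -0.0, -3.6]
finger_gap: 0.154
```

Run:
```python
from h import *; from station import status,snapshot
s=status.sense(); rep(s)
w=snapshot("wrist"); cv2.imwrite("pics/w2.png",w["img"][:,:,::-1]); 
R0=Rn.from_quat(s["tool_rot"]).as_matrix()
for d in ([0,0,-.0045],[0,-0.0936,-.0]): print(d,(R0.T@D@np.array(d)*10).round(3))
```

```text
t 14.25 dock tcp mm [-0.4 95.3 89. ] tool z dock [ 0.     0.682 -0.731] tool y dock [ 1. -0.  0.] F [ 0.  -0.  -3.6] gap 0.154 q [-0.2   0.82  1.69  0.82  1.09 -0.89]
[0, 0, -0.0045] [-0.031 -0.     0.033]
[0, -0.0936, -0.0] [-0.684  0.    -0.638]
```

View pics/w2.png

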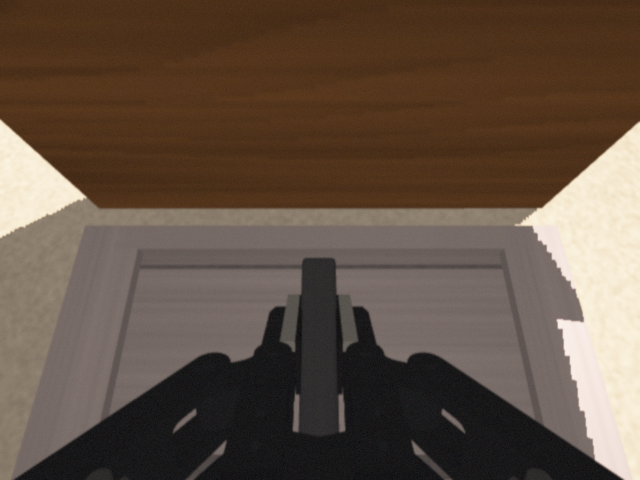

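The wrist view shows the held plate near the end wall, its far edge at about row 267, and the hand clear of the shelf. I'll lower it, release and back out.

Emit:
move_arm(plan=[[[0,0,0,-0.01,0,0.01,1],[0,0,0,-0.02,0,0.02,1],[0,0,0,-0.03,0,0.032,1],[0,0,0,-0.03,0,0.032,1],[0,0,0,-0.03,0,0.032,0.8],[0,0,0,-0.03,0,0.032,0.6],[0,0,0,-0.03,0,0.032,0.3],[0,0,0,-0.03,0,0.032,0]]])

```text
t: 15.3
tcp_pos: [0.5592, 0.1806, 0.0848]
tool_rot: [0.617, 0.696, 0.243, -0.274]
force: [-0.2, -0.3, 0.5]
finger_gap: 0.81
```

Emit:
move_arm(plan=[[[0,0,0,0,0,0,0],[0,0,0,0,0,0,0],[0,0,0,0,0,-0.2,0],[0,0,0,0,0,-0.4,0],[0,0,0,0,0,-0.6,0],[0,0,0,0,0,-0.8,0],[0,0,0,0,0,-0.9,0],[0,0,0,0,0,-0.9,0]]])

```text
t: 16.3
tcp_pos: [0.567, 0.1187, 0.1511]
tool_rot: [0.617, 0.696, 0.244, -0.274]
force: [0.5, 0.1, 0.5]
finger_gap: 1.002
```

Run:
```python
from h import *; from station import status,snapshot
s=status.sense(); rep(s)
w=snapshot("wrist"); cv2.imwrite("pics/w3.png",w["img"][:,:,::-1]); W=cloud(w); P=(W-O)@D*1e3
m=(P[...,2]>84)&(P[...,2]<97)&(abs(P[...,0])<20)&(P[...,1]>50)&(P[...,1]<142)
print("bar",m.sum(),P[m].min(0),P[m].max(0),P[m].mean(0))
for c in ((-90,-20),(20,90)):
  for e in ((60,90),(100,135)):
    m=(P[...,0]>c[0])&(P[...,0]<c[1])&(P[...,1]>e[0])&(P[...,1]<e[1])&(P[...,2]>20)&(P[...,2]<70)
    print(c,e,m.sum(),np.median(P[m][:,2]).round(1))
```

```text
t 16.3 dock tcp mm [ -0.   33.  151.1] tool z dock [ 0.002  0.682 -0.732] tool y dock [ 1.    -0.002  0.001] F [0.5 0.1 0.5] gap 1.002 q [-0.3   0.73  1.64  0.72  1.23 -0.83]
bar 2334 [-8.25964534 63.07547283 84.00416989] [  5.77368043 129.43846926  91.59580452] [-1.26523353 93.38789486 89.0238922 ]
(-90, -20) (60, 90) 4030 48.2
(-90, -20) (100, 135) 4211 48.2
(20, 90) (60, 90) 4006 48.2
(20, 90) (100, 135) 4196 48.3
```

View pics/w3.png

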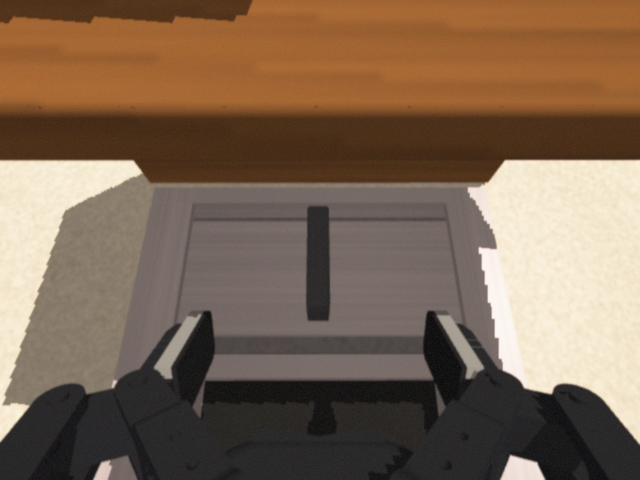

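The hatch lies flat at dock y ≈ 96, with its top at 48.2 mm all over. The handle is at (317,262) in the image and the well in front of it is open. Next is the roller: go above it with the jaws along its axis.

```bash
cat >> h.py <<'E'
def rotz(lean,yaw):
    return D@Rn.from_euler('z',yaw,degrees=True).as_matrix()@D.T@rot(lean)
def roller():
    from station import snapshot
    out=[]
    for n in("scene","top"):
        s=snapshot(n); W=cloud(s); P=(W-O)@D*1e3
        m=(abs(P[...,0])<115)&(P[...,1]>-335)&(P[...,1]<44)&(P[...,2]>46)&(P[...,2]<135)&(s["img"].max(-1)<200)
        k,l,st,c=cv2.connectedComponentsWithStats(m.astype(np.uint8)); i=1+st[1:,4].argmax(); q=P[l==i]
        r=cv2.minAreaRect(q[:,:2].astype(np.float32)); b=cv2.boxPoints(r); e=b[1]-b[0]; f=b[2]-b[1]; a=e if e@e>f@f else f
        an=np.degrees(np.arctan2(a[1],a[0])); an=(an+90)%180-90
        print(n,len(q),"ctr",np.round(r[0],1),"size",np.round(r[1],1),"yaw",an.round(1),"ztop",np.percentile(q[:,2],98).round(1))
        out.append(s)
    return out
E
python3 - <<'E'
from h import *; from station import status
s=status.sense(); o=roller()
to(s,world([.004,-.202,.22]),rotz(0,-16))
E
```

```text
scene 1877 ctr [  -5.7 -207.3] size [117.1 164.5] yaw -6.2 ztop 132.7
top 1249 ctr [   3.5 -218.3] size [136.7  87.4] yaw 1.3 ztop 131.7
turn [-0.133 -0.95   0.338] shift [-1.249  0.047 -2.115]
```

Emit:
move_arm(plan=[[[0,0,0,0,0,-0.2,0],[0,0,0,0,0,-0.5,0],[-0.02,-0.15,0.05,-0.05,0,-0.75,0],[-0.04,-0.3,0.1,-0.1,0,-1,0],[-0.06,-0.45,0.16,-0.15,0,-1,0],[-0.08,-0.6,0.21,-0.2,0,-1,0],[-0.11,-0.75,0.27,-0.2,0,-1,0],[-0.12,-0.85,0.3,-0.2,0,-1,0]]])

```text
t: 17.45
tcp_pos: [0.5764, 0.0372, 0.211]
tool_rot: [0.751, 0.659, 0.026, -0.028]
force: [-0.1, -0.3, -0.7]
finger_gap: 1.001
```

Run:
```python
from h import *; from station import status
s=status.sense(); rep(s); 
to(s,world([.004,-.202,.22]),rotz(0,-16))
```

```text
t 17.45 dock tcp mm [ -0.5 -49.1 211. ] tool z dock [ 0.012  0.075 -0.997] tool y dock [ 0.969 -0.248 -0.007] F [-0.1 -0.3 -0.7] gap 1.001 q [-0.17  0.52  1.6   0.09  1.04 -0.08]
turn [-0.011 -0.096  0.036] shift [-1.459  0.422 -0.204]
```

Emit:
move_arm(plan=[[[0,-0.03,0.01,-0.2,0.05,-0.03,0],[0,-0.05,0.02,-0.4,0.1,-0.05,0],[-0.01,-0.096,0.036,-0.6,0.2,-0.1,0],[-0.01,-0.096,0.036,-0.8,0.25,-0.1,0],[-0.01,-0.096,0.036,-1,0.3,-0.15,0],[-0.01,-0.096,0.036,-1,0.4,-0.2,0],[-0.01,-0.096,0.036,-1,0.42,-0.2,0],[-0.01,-0.096,0.036,-1,0.42,-0.2,0]]])

```text
t: 18.45
tcp_pos: [0.6052, -0.0679, 0.2216]
tool_rot: [0.76, 0.65, 0.001, -0.002]
force: [0.5, 0.2, -0.7]
finger_gap: 1.001
```

Emit:
move_arm(plan=[[[0,0,0,-0.1,0,0.1,0],[0,0,0,-0.2,0,0.2,0],[0,0,0,-0.3,0,0.3,0],[0,0,0,-0.4,0,0.4,0],[0,0,0,-0.45,0,0.45,0],[0,0,0,-0.45,0,0.45,0],[0,0,0,-0.45,0,0.45,0],[0,0,0,-0.45,0,0.45,0]]])

```text
t: 19.45
tcp_pos: [0.5983, -0.1126, 0.177]
tool_rot: [0.76, 0.649, 0.001, -0.001]
force: [-0.2, -0.6, 0.4]
finger_gap: 1.0
```

Run:
```python
from h import *; from station import status,snapshot
s=status.sense(); rep(s); 
to(s,world([.004,-.202,.15]),rotz(0,-16))
w=snapshot("wrist"); cv2.imwrite("pics/w4.png",w["img"][:,:,::-1]); W=cloud(w); P=(W-O)@D*1e3
m=(abs(P[...,0])<100)&(P[...,1]>-335)&(P[...,1]<-100)&(P[...,2]>120)&(P[...,2]<134)
k,l,st,c=cv2.connectedComponentsWithStats(m.astype(np.uint8)); i=1+st[1:,4].argmax(); r=cv2.minAreaRect(P[l==i][:,:2].astype(np.float32)); print(st[i],r, P[l==i][:,2].max())
```

```text
t 19.45 dock tcp mm [   3.2 -200.5  177. ] tool z dock [-0.     0.003 -1.   ] tool y dock [ 0.962 -0.274 -0.001] F [-0.2 -0.6  0.4] gap 1.0 q [-0.37  0.6   1.54  0.    1.   -0.22]
turn [-0.001 -0.004  0.002] shift [-0.013  0.012  0.27 ]
[  206   232   237   102 22166] ((4.034698486328125, -203.63262939453125), (59.0367431640625, 119.85659790039062), 74.06307220458984) 131.9791193319329
```

View pics/w4.png

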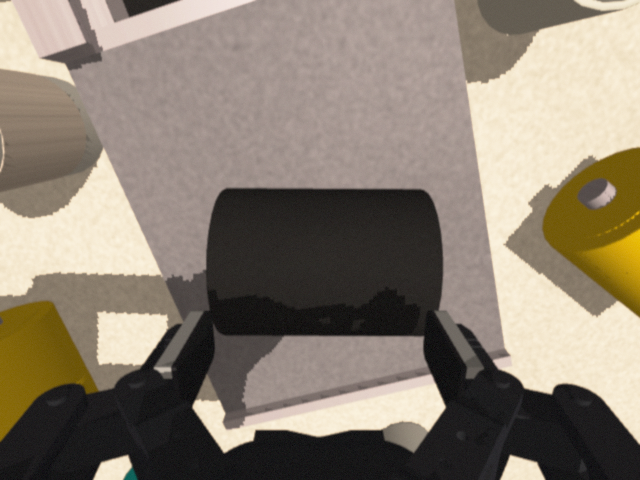

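The wrist view shows the black roller at (325,262), exactly across the jaws. Depth gives dock (4,-204) and yaw -16°. I'll lower onto the crest.

Emit:
move_arm(plan=[[[0,0,0,-0.01,0,0.05,0],[0,0,0,-0.02,0,0.1,0],[0,0,0,-0.03,0,0.15,0],[0,0,0,-0.03,0,0.2,0],[0,0,0,-0.03,0,0.24,0],[0,0,0,-0.03,0,0.26,0],[0,0,0,-0.03,0,0.27,0],[0,0,0,-0.03,0,0.27,0]]])

```text
t: 20.5
tcp_pos: [0.5976, -0.1157, 0.1495]
tool_rot: [0.761, 0.649, 0.001, -0.002]
force: [-0.0, 0.6, 0.1]
finger_gap: 0.999
```

Emit:
move_arm(plan=[[[0,0,0,0,0,0.01,0],[0,0,0,0,0,0.02,0],[0,0,0,0,0,0.03,0],[0,0,0,0,0,0.04,0],[0,0,0,0,0,0.05,0],[0,0,0,0,0,0.06,0],[0,0,0,0,0,0.06,0],[0,0,0,0,0,0.06,0]]])

```text
t: 21.5
tcp_pos: [0.5975, -0.1158, 0.1435]
tool_rot: [0.761, 0.649, 0.001, -0.002]
force: [0.2, 0.6, -0.6]
finger_gap: 1.0
```

Emit:
move_arm(plan=[[[0,0,0,0,0,0.01,0],[0,0,0,0,0,0.02,0],[0,0,0,0,0,0.03,0],[0,0,0,0,0,0.04,0],[0,0,0,0,0,0.05,0],[0,0,0,0,0,0.05,0],[0,0,0,0,0,0.05,0],[0,0,0,0,0,0.05,0]]])

```text
t: 22.5
tcp_pos: [0.5976, -0.1158, 0.1388]
tool_rot: [0.761, 0.649, 0.001, -0.002]
force: [-1.2, 0.7, 4.7]
finger_gap: 1.001
```

Emit:
move_arm(plan=[[[0,0,0,0,0,0.008,0],[0,0,0,0,0,0.015,0],[0,0,-0.06,0,0,0.015,0],[0,0,-0.12,0,0,0.015,0],[0,0,-0.19,0,0,0.015,0],[0,0,-0.26,0,0,0.015,0],[0,0,-0.33,0,0,0.015,0],[0,0,-0.36,0,0,0.015,0]]])

```text
t: 23.5
tcp_pos: [0.5982, -0.1161, 0.1386]
tool_rot: [0.661, 0.75, 0.001, -0.001]
force: [-1.5, -0.5, 10.9]
finger_gap: 1.003
```

Emit:
move_arm(plan=[[[0,0,0,0,0,0,0],[0,0,0,0,0,-0.02,0],[0,0,0,0,0,-0.1,0],[0,0,0,0,0,-0.2,0],[0,0,0,0,0,-0.3,0],[0,0,0,0,0,-0.4,0],[0,0,0,0,0,-0.5,0],[0,0,0,0,0,-0.5,0]]])

```text
t: 24.5
tcp_pos: [0.5982, -0.1161, 0.1882]
tool_rot: [0.661, 0.75, 0.001, -0.0]
force: [0.4, -0.4, -1.3]
finger_gap: 0.998
```

```bash
cat >> h.py <<'E'
def wroller(name=None):
    from station import snapshot
    w=snapshot("wrist"); W=cloud(w); P=(W-O)@D*1e3
    if name: cv2.imwrite(name,w["img"][:,:,::-1])
    m=(abs(P[...,0])<115)&(P[...,1]>-335)&(P[...,1]<40)&(P[...,2]>118)&(P[...,2]<134)
    k,l,st,c=cv2.connectedComponentsWithStats(m.astype(np.uint8)); i=1+st[1:,4].argmax(); q=P[l==i]; r=cv2.minAreaRect(q[:,:2].astype(np.float32)); print("wrist roller",st[i],r,"ztop",q[:,2].max())
E
python3 - <<'E'
from h import *; from station import status
s=status.sense(); rep(s); wroller()
E
```

```text
t 24.5 dock tcp mm [   2.7 -203.9  188.2] tool z dock [ 0.001  0.002 -1.   ] tool y dock [1.    0.005 0.001] F [ 0.4 -0.4 -1.3] gap 0.998 q [-0.38  0.58  1.54  0.    1.02 -0.5 ]
wrist roller [  210   203   229   141 21411] ((3.8037185668945312, -208.50564575195312), (62.871726989746094, 119.90974426269531), 76.90381622314453) ztop 132.28396408036147
```

Emit:
move_arm(plan=[[[0,0,0.1,-0.02,0,0.1,0],[0,0,0.2,-0.04,0.01,0.2,0],[0,0,0.29,-0.046,0.01,0.3,0],[0,0,0.29,-0.046,0.01,0.4,0],[0,0,0.29,-0.046,0.01,0.46,0],[0,0,0.29,-0.046,0.01,0.5,0],[0,0,0.29,-0.046,0.01,0.52,0],[0,0,0.29,-0.046,0.01,0.53,0]]])

```text
t: 25.55
tcp_pos: [0.5988, -0.1205, 0.1385]
tool_rot: [0.742, 0.67, 0.0, -0.001]
force: [-9.9, 1.4, 28.9]
finger_gap: 1.001
```

Emit:
move_arm(plan=[[[0,0,0,0,0,0.01,0],[0,0,-0.06,0,0,0.015,0],[0,0,-0.12,0,0,0.015,0],[0,0,-0.18,0,0,0.015,0],[0,0,-0.24,0,0,0.015,0],[0,0,-0.3,0,0,0.015,0],[0,0,-0.34,0,0,0.015,0],[0,0,-0.34,0,0,0.015,0]]])

```text
t: 26.55
tcp_pos: [0.6005, -0.1215, 0.1384]
tool_rot: [0.646, 0.763, 0.001, 0.001]
force: [-4.6, -0.8, 27.9]
finger_gap: 1.001
```

Emit:
move_arm(plan=[[[0,0,0,0,0,-0.03,0],[0,0,0,0,0,-0.06,0],[0,0,0,0,0,-0.1,0],[0,0,0,0,0,-0.2,0],[0,0,0,0,0,-0.3,0],[0,0,0,0,0,-0.4,0],[0,0,0,0,0,-0.5,0],[0,0,0,0,0,-0.5,0]]])

```text
t: 27.55
tcp_pos: [0.5998, -0.1206, 0.1837]
tool_rot: [0.647, 0.763, 0.001, -0.0]
force: [-0.1, -0.7, -0.7]
finger_gap: 1.0
```

Run:
```python
from h import *; from station import status
s=status.sense(); rep(s); wroller()
```

```text
t 27.55 dock tcp mm [   3.8 -208.5  183.7] tool z dock [ 0.001  0.002 -1.   ] tool y dock [0.999 0.044 0.001] F [-0.1 -0.7 -0.7] gap 1.0 q [-0.38  0.59  1.53  0.    1.02 -0.55]
wrist roller [  206   207   234   141 22373] ((4.299259185791016, -213.01498413085938), (62.995460510253906, 119.99756622314453), 79.96417236328125) ztop 132.14960718817466
```

Twisting from the crest mostly slips: 3° each time, yaw now -10°. I'll hold the roller by its near stub instead, without lifting, and square it up by sliding.

Run:
```python
from h import *; from station import status
s=status.sense()
a=np.radians(-10); p=np.array([.0043,-.213,0])-.072*np.array([np.cos(a),np.sin(a),0])
print(p)
to(s,world(p+[0,0,.175]),rotz(0,35)); to(s,world(p+[0,0,.175]),rotz(0,80))
```

```text
[-0.06660616 -0.20049733  0.        ]
turn [ 0.001 -0.004 -0.722] shift [ 0.108 -0.695  0.081]
turn [ 0.003 -0.003 -1.722] shift [ 0.108 -0.695  0.081]
```

Emit:
move_arm(plan=[[[0,0,-0.15,0,-0.1,0,0],[0,0,-0.3,0,-0.2,0,0],[0,0,-0.45,0.05,-0.3,0,0],[0,0,-0.6,0.05,-0.45,0,0],[0,0,-0.75,0.1,-0.6,0,0],[0,0,-0.86,0.11,-0.7,0,0],[0,0,-0.86,0.11,-0.7,0,0],[0,0,-0.86,0.11,-0.7,0,0]]])

```text
t: 28.6
tcp_pos: [0.5287, -0.121, 0.1825]
tool_rot: [0.358, 0.934, 0.001, -0.001]
force: [0.0, 0.2, 0.2]
finger_gap: 0.998
```

Emit:
move_arm(plan=[[[0,0,-0.15,0,0,0,0],[0,0,-0.3,0,0,0,0],[0,0,-0.45,0,0,0,0],[0,0,-0.6,0,0,0,0],[0,0,-0.75,0,0,0,0],[0,0,-0.86,0,0,0,0],[0,0,-0.86,0,0,0,0],[0,0,-0.86,0,0,0,0]]])

```text
t: 29.6
tcp_pos: [0.5286, -0.1209, 0.1825]
tool_rot: [0.028, 1.0, 0.002, -0.001]
force: [0.7, -0.2, 0.2]
finger_gap: 1.002
```

Run:
```python
from h import *; from station import status
s=status.sense(); rep(s)
a=np.radians(-10); p=np.array([.0043,-.213,0])-.072*np.array([np.cos(a),np.sin(a),0])
wroller("pics/w5.png")
to(s,world(p+[0,0,.091]),rotz(0,80))
```

```text
t 29.6 dock tcp mm [ -67.  -200.3  182.5] tool z dock [-0.001  0.003 -1.   ] tool y dock [0.176 0.984 0.003] F [ 0.7 -0.2  0.2] gap 1.002 q [-0.43  0.52  1.71  0.    0.92 -1.95]
wrist roller [  261   294   112   143 13972] ((-8.429950714111328, -211.08181762695312), (62.98115539550781, 96.76095581054688), 79.79592895507812) ztop 131.76114006164926
turn [ 0.004 -0.002 -0.004] shift [-0.005 -0.004  0.915]
```

View pics/w5.png

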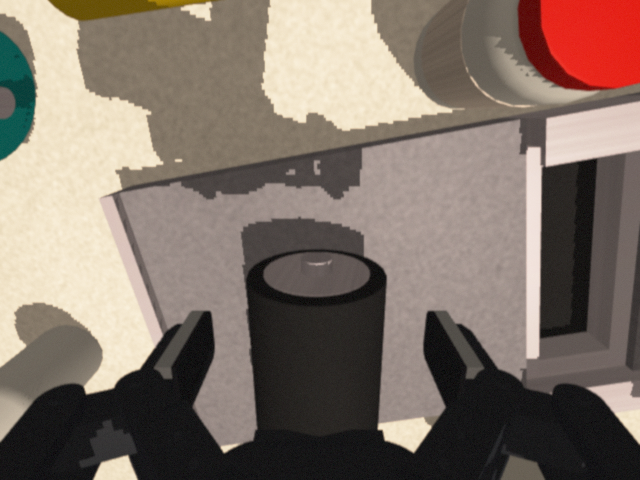

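The wrist view shows the stub and bright end at (318,265), centred between the jaws and square to them. I'll descend 3 mm further out to clear the end face and close gently.

Emit:
move_arm(plan=[[[0,0,0,0.03,0,0.15,0.2],[0,0,0,0.03,0,0.3,0.3],[0,0,0,0.03,0,0.45,0.4],[0,0,0,0.03,0,0.6,0.4],[0,0,0,0.03,0,0.75,0.4],[0,0,0,0.03,0,0.86,0.4],[0,0,0,0.03,0,0.91,0.4],[0,0,0,0.03,0,0.91,0.4]]], force=40)

```text
t: 30.65
tcp_pos: [0.5251, -0.1204, 0.0913]
tool_rot: [0.028, 1.0, 0.002, -0.001]
force: [0.4, -0.3, -0.1]
finger_gap: 0.596
```

Emit:
move_arm(plan=[[[0,0,0,0,0,0,0.6],[0,0,0,0,0,0,0.8],[0,0,0,0,0,0,1],[0,0,0,0,0,0,1],[0,0,0,0,0,0,1],[0,0,0,0,0,0,1],[0,0,0,0,0,0,1],[0,0,0,0,0,0,1]]])

```text
t: 31.65
tcp_pos: [0.5255, -0.1207, 0.0922]
tool_rot: [0.028, 1.0, 0.001, -0.0]
force: [-1.5, 0.1, 6.4]
finger_gap: 0.199
```

Run:
```python
from h import *; from station import status
s=status.sense(); rep(s); z=s["tcp_pos"][2]; o=roller()
for f in (.5,1): 
    a=np.radians(-10*(1-f)); c=np.array([.0043*(1-f)-.002*f,-.213,0])-.075*np.array([np.cos(a),np.sin(a),0])
    to(s,world(c+[0,0,z]),rotz(0,90+np.degrees(a)))
```

```text
t 31.65 dock tcp mm [ -70.  -199.7   92.2] tool z dock [ 0.     0.003 -1.   ] tool y dock [0.175 0.985 0.003] F [-1.5  0.1  6.4] gap 0.199 q [-0.43  0.66  1.78  0.    0.71 -1.95]
scene 2029 ctr [  -8.5 -219.4] size [112.8 167.3] yaw -10.7 ztop 133.3
top 1257 ctr [  25.9 -216.1] size [ 90.8 101.2] yaw -12.1 ztop 131.9
turn [ 0.003 -0.    -0.113] shift [ 0.023 -0.073 -0.   ]
turn [ 0.003 -0.    -0.224] shift [ 0.046 -0.143 -0.   ]
```

Emit:
move_arm(plan=[[[0,0,-0.03,0.005,-0.02,0,1],[0,0,-0.07,0.012,-0.045,0,1],[0,0,-0.11,0.02,-0.07,0,1],[0,0,-0.15,0.03,-0.1,0,1],[0,0,-0.19,0.04,-0.125,0,1],[0,0,-0.224,0.046,-0.143,0,1],[0,0,-0.224,0.046,-0.143,0,1],[0,0,-0.224,0.046,-0.143,0,1]]])

```text
t: 32.75
tcp_pos: [0.5217, -0.1345, 0.0921]
tool_rot: [-0.06, 0.998, 0.001, 0.002]
force: [5.2, 4.2, 5.3]
finger_gap: 0.199
```

Emit:
move_arm(plan=[[[0,0,0,0,0,0,0.8],[0,0,0,0,0,0,0.6],[0,0,0,0,0,0,0.4],[0,0,0,0,0,0,0.4],[0,0,0,0.03,0,-0.2,0.4],[0,0,0,0.03,0,-0.4,0.4],[0,0,0,0.03,0,-0.6,0.4],[0,0,0,0.03,0,-0.8,0.4]]])

```text
t: 33.75
tcp_pos: [0.5163, -0.1351, 0.1718]
tool_rot: [-0.06, 0.998, 0.002, -0.001]
force: [-0.3, -0.3, -0.9]
finger_gap: 0.601
```

Run:
```python
from h import *; from station import status
s=status.sense(); rep(s); wroller(); o=roller()
cv2.imwrite("pics/top6.png",o[1]["img"][:,:,::-1])
for lean in (0,35):
  for y in (-.29,-.26): to(s,world([0,y,.2]),rotz(lean,0))
```

```text
t 33.75 dock tcp mm [ -80.8 -212.9  171.8] tool z dock [-0.002  0.004 -1.   ] tool y dock [-0.     1.     0.004] F [-0.3 -0.3 -0.9] gap 0.601 q [-0.47  0.52  1.74  0.    0.89 -2.16]
wrist roller [  261   317   116   120 12122] ((-22.44509506225586, -211.8284149169922), (77.81316375732422, 62.92702865600586), 0.15864680707454681) ztop 131.9261357517777
scene 1873 ctr [   7.2 -210. ] size [ 88.7 133.5] yaw -0.7 ztop 132.7
top 1022 ctr [  20.8 -210.4] size [98.4 89.4] yaw 0.1 ztop 132.1
turn [ 0.002 -0.006  2.   ] shift [-0.808 -0.77  -0.286]
turn [ 0.002 -0.006  2.   ] shift [-0.808 -0.47  -0.285]
turn [-0.607  0.603  1.932] shift [-0.808 -0.77  -0.286]
turn [-0.607  0.603  1.932] shift [-0.808 -0.47  -0.285]
```

The roller is now square (yaw 0.1°, x ≈ -1, y ≈ -212). I'll go round behind it.

Emit:
move_arm(plan=[[[0,0,0.1,0,0,-0.2,0.3],[0,0,0.25,0,-0.15,-0.4,0.1],[0,0,0.4,-0.1,-0.3,-0.5,0],[0,0,0.55,-0.2,-0.5,-0.5,0],[0,0,0.7,-0.3,-0.65,-0.5,0],[0,0,0.85,-0.4,-0.8,-0.5,0],[0,0,1,-0.4,-0.87,-0.5,0],[0,0,1,-0.4,-0.87,-0.5,0]]])

```text
t: 34.9
tcp_pos: [0.5665, -0.217, 0.2195]
tool_rot: [0.326, 0.945, 0.002, -0.003]
force: [0.1, 0.7, 0.3]
finger_gap: 0.999
```

Emit:
move_arm(plan=[[[0,0,0.15,-0.05,0.05,0.05,0],[0,0,0.3,-0.1,0.1,0.1,0],[0,0,0.45,-0.15,0.15,0.2,0],[0,0,0.6,-0.2,0.2,0.3,0],[0,0,0.75,-0.25,0.25,0.4,0],[0,0,0.9,-0.29,0.29,0.5,0],[0,0,1,-0.29,0.29,0.5,0],[0,0,1,-0.29,0.29,0.5,0]]])

```text
t: 35.9
tcp_pos: [0.6071, -0.211, 0.1701]
tool_rot: [0.662, 0.749, 0.001, -0.003]
force: [0.2, -0.2, -0.9]
finger_gap: 0.998
```

Run:
```python
from h import *; from station import status
s=status.sense(); rep(s); wroller()
to(s,world([0,-.300,.072]),rotz(20,0)); 
R=rotz(20,0); print((R.T@D@np.array([0,.1,0])*10).round(3))
```

```text
t 35.9 dock tcp mm [ 2.000e-01 -2.992e+02  1.701e+02] tool z dock [-0.003  0.005 -1.   ] tool y dock [ 1.     0.003 -0.003] F [ 0.2 -0.2 -0.9] gap 0.998 q [-0.51  0.65  1.46  0.    1.04 -0.63]
wrist roller [  176    23   293   155 41714] ((0.27518463134765625, -211.78781127929688), (119.8337173461914, 62.89512252807617), 0.6920045018196106) ztop 132.6300864943322
turn [-0.004  0.438  0.003] shift [-0.013  0.001  0.981]
[ 0.94  -0.     0.342]
```

Emit:
move_arm(plan=[[[0,0.1,0,0,0,0.15,0],[0,0.2,0,0,0,0.3,0],[0,0.3,0,0,0,0.45,0],[0,0.4,0,0,0,0.6,0],[0,0.438,0,-0.01,0,0.75,0],[0,0.438,0,-0.01,0,0.88,0],[0,0.438,0,-0.01,0,0.96,0],[0,0.438,0,-0.01,0,0.98,0]]])

```text
t: 36.95
tcp_pos: [0.6076, -0.2116, 0.0728]
tool_rot: [0.653, 0.737, 0.114, -0.13]
force: [-0.2, 0.0, -0.3]
finger_gap: 1.003
```

Emit:
move_arm(plan=[[[0,0,0,0.1,0,0.036,0],[0,0,0,0.2,0,0.073,0],[0,0,0,0.27,0,0.098,0],[0,0,0,0.34,0,0.124,0],[0,0,0,0.4,0,0.146,0],[0,0,0,0.47,0,0.171,0],[0,0,0,0.54,0,0.197,0],[0,0,0,0.6,0,0.218,0]]])

```text
t: 37.95
tcp_pos: [0.5999, -0.1484, 0.073]
tool_rot: [0.653, 0.737, 0.114, -0.13]
force: [-0.2, 0.7, 0.4]
finger_gap: 1.004
```

Run:
```python
from h import *; from station import status
s=status.sense(); rep(s); wroller(); roller()
```

```text
t 37.95 dock tcp mm [   0.5 -236.1   73. ] tool z dock [-0.001  0.341 -0.94 ] tool y dock [ 1.     0.    -0.001] F [-0.2  0.7  0.4] gap 1.004 q [-0.55  0.82  1.47  0.31  1.09 -0.84]
wrist roller [    65     57    513    238 113588] ((0.12512969970703125, -180.02662658691406), (62.761898040771484, 120.86865997314453), 89.9775161743164) ztop 132.28308720773668
scene 2312 ctr [  -4.3 -203.1] size [164.1 157.9] yaw 12.3 ztop 132.8
top 1933 ctr [  -0.2 -173.6] size [ 89.6 139.5] yaw -0.2 ztop 131.9
```

Emit:
move_arm(plan=[[[0,0,0,0.08,0,0.029,0],[0,0,0,0.16,0,0.058,0],[0,0,0,0.24,0,0.087,0],[0,0,0,0.32,0,0.116,0],[0,0,0,0.4,0,0.146,0],[0,0,0,0.48,0,0.175,0],[0,0,0,0.56,0,0.204,0],[0,0,0,0.62,0,0.226,0]]])

```text
t: 39.1
tcp_pos: [0.592, -0.0828, 0.0729]
tool_rot: [0.653, 0.737, 0.114, -0.13]
force: [1.0, 0.3, -0.9]
finger_gap: 0.997
```

Run:
```python
from h import *; from station import status
s=status.sense(); rep(s); wroller(); roller()
```

```text
t 39.1 dock tcp mm [   0.6 -170.1   72.9] tool z dock [-0.001  0.341 -0.94 ] tool y dock [ 1.     0.    -0.001] F [ 1.   0.3 -0.9] gap 0.997 q [-0.46  0.79  1.55  0.34  1.02 -0.79]
wrist roller [    65     53    513    239 113501] ((0.20888519287109375, -113.09542846679688), (121.33191680908203, 62.95170974731445), 0.03589358180761337) ztop 132.54031342966508
scene 2350 ctr [ -17.5 -135.7] size [187.2 142.5] yaw 0.2 ztop 133.1
top 1715 ctr [   4.5 -106.5] size [131.2  88.8] yaw 0.1 ztop 131.8
```

Emit:
move_arm(plan=[[[0,0,0,0.08,0,0.029,0],[0,0,0,0.16,0,0.058,0],[0,0,0,0.24,0,0.087,0],[0,0,0,0.32,0,0.116,0],[0,0,0,0.4,0,0.146,0],[0,0,0,0.48,0,0.175,0],[0,0,0,0.55,0,0.2,0],[0,0,0,0.6,0,0.218,0]]])

```text
t: 40.25
tcp_pos: [0.5843, -0.0195, 0.0729]
tool_rot: [0.653, 0.737, 0.114, -0.13]
force: [0.1, 0.6, 0.3]
finger_gap: 1.0
```

Emit:
move_arm(plan=[[[0,0,0,0.05,0,0.018,0],[0,0,0,0.09,0,0.033,0],[0,0,0,0.13,0,0.047,0],[0,0,0,0.13,0,0.047,0],[0,0,0,0.13,0,0.047,0],[0,0,0,0.13,0,0.047,0],[0,0,0,0.13,0,0.047,0],[0,0,0,0.13,0,0.047,0]]])

```text
t: 41.25
tcp_pos: [0.5828, -0.0065, 0.0729]
tool_rot: [0.653, 0.737, 0.114, -0.13]
force: [-0.1, 0.3, -0.3]
finger_gap: 1.0
```

Run:
```python
from h import *; from station import status
s=status.sense(); rep(s); o=roller()
cv2.imwrite("pics/top7.png",o[1]["img"][:,:,::-1])
```

```text
t 41.25 dock tcp mm [  0.6 -93.3  72.9] tool z dock [-0.001  0.341 -0.94 ] tool y dock [ 1.    -0.    -0.001] F [-0.1  0.3 -0.3] gap 1.0 q [-0.35  0.77  1.62  0.38  0.95 -0.73]
scene 2252 ctr [-20.7  -1.3] size [ 90.1 188.4] yaw -0.1 ztop 113.0
top 1739 ctr [ 4.5 -0.8] size [131.2  88.8] yaw 0.1 ztop 112.3
```

View pics/top7.png

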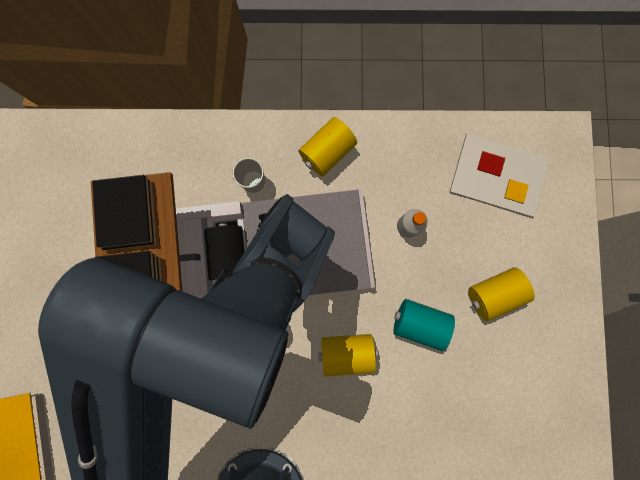

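The top view shows the roller lying in the well at about (226,250), at dock y ≈ 0 with its crest at 112 mm. The arm has not moved the bystanders in view. I'll back the hand off and check.

Emit:
move_arm(plan=[[[0,0,0,-0.1,0,-0.05,0],[0,0,0,-0.2,0,-0.1,0],[0,0,0,-0.3,0,-0.3,0],[0,0,0,-0.3,0,-0.5,0],[0,0,0,-0.3,0,-0.7,0],[0,0,0,-0.3,0,-0.9,0],[0,0,0,-0.3,0,-1,0],[0,0,0,-0.3,0,-1,0]]])

```text
t: 42.35
tcp_pos: [0.5908, -0.069, 0.1572]
tool_rot: [0.654, 0.737, 0.115, -0.129]
force: [-0.1, 0.6, 0.1]
finger_gap: 0.999
```

Emit:
move_arm(plan=[[[0,0,0,-0.1,0,-0.1,0],[0,0,0,-0.2,0,-0.2,0],[0,0,0,-0.4,0,-0.3,0],[0,0,0,-0.6,0,-0.4,0],[0,0,0,-0.8,0,-0.5,0],[0,0,0,-0.8,0,-0.5,0],[0,0,0,-0.8,0,-0.5,0],[0,0,0,-0.8,0,-0.5,0]]])

```text
t: 43.35
tcp_pos: [0.6011, -0.1588, 0.1763]
tool_rot: [0.653, 0.737, 0.114, -0.13]
force: [-0.5, -1.2, -0.6]
finger_gap: 0.999
```

Run:
```python
from h import *; from station import status,snapshot
s=status.sense(); rep(s); roller()
w=snapshot("wrist"); cv2.imwrite("pics/w8.png",w["img"][:,:,::-1]); P=(cloud(w)-O)@D*1e3
m=(abs(P[...,0])<110)&(abs(P[...,1])<60)&(P[...,2]>95)&(P[...,2]<116)
q=P[m]; print("roller",m.sum(),cv2.minAreaRect(q[:,:2].astype(np.float32)),q[:,2].max())
m=(P[...,2]>84)&(P[...,2]<97)&(abs(P[...,0])<20)&(P[...,1]>55)&(P[...,1]<142); print("bar",m.sum(),P[m].min(0) if m.any() else 0,P[m].max(0) if m.any() else 0)
a=cloud(np.load("scene0.npz")); sc=snapshot("scene"); b=cloud(sc)
for nm,(r0,r1,c0,c1) in dict(can=(215,262,380,412),cup=(340,380,326,358),glue=(230,272,222,250)).items():
    f=lambda W:(lambda q:q[q[:,2]>.02].mean(0).round(4))(W[r0:r1,c0:c1].reshape(-1,3))
    print(nm,f(a),f(b))
```

```text
t 43.35 dock tcp mm [   0.5 -246.6  176.3] tool z dock [-0.002  0.341 -0.94 ] tool y dock [ 1.     0.001 -0.002] F [-0.5 -1.2 -0.6] gap 0.999 q [-0.56  0.68  1.41  0.28  1.28 -0.79]
scene 2256 ctr [-20.5  -3.8] size [ 95.1 189.2] yaw -0.1 ztop 113.1
top 2071 ctr [-0.1 -1. ] size [ 88.4 140.2] yaw -0.3 ztop 112.0Traceback (most recent call last):
  File "<stdin>", line 5, in <module>
    return umr_maximum(a, axis, None, out, keepdims, initial, where)
ValueError: zero-size array to reduction operation maximum which has no identity
```

View pics/w8.png

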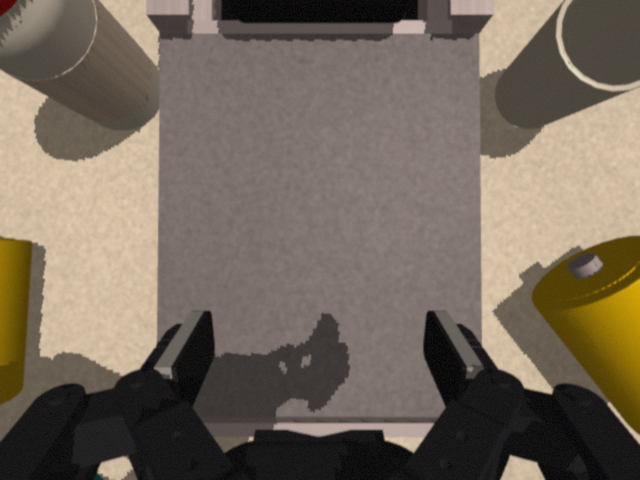

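The top depth puts the roller at dock (0,-1), yaw -0.3°, crest 112 mm, so it is in the well. The wrist view shows the empty bed, with the roller's dark edge at (318,10) and the canister and cup upright on either side. One last check of the hatch and bystanders, then hand in.

Run:
```python
from h import *; from station import status,snapshot,manip
a=cloud(np.load("top0.npz")); t=snapshot("top"); b=cloud(t); P=(b-O)@D*1e3
for nm,(r0,r1,c0,c1) in dict(can=(300,345,240,290),cup=(155,195,230,270),glue=(200,240,390,430)).items():
    f=lambda W:(lambda q:(q[q[:,2]>.05].mean(0).round(4),(q[:,2]>.05).sum()))(W[r0:r1,c0:c1].reshape(-1,3))
    print(nm,f(a),f(b))
m=(P[...,2]>82)&(P[...,2]<98)&(abs(P[...,0])<15)&(P[...,1]>50)&(P[...,1]<140)
print("bar near end y",P[m][:,1].min(),m.sum())
roller(); rep(status.sense())
```

```text
can (array([ 0.4153, -0.0114,  0.1453]), np.int64(971)) (array([ 0.4336, -0.0537,  0.4393]), np.int64(1763))
cup (array([0.7641, 0.035 , 0.0802]), np.int64(436)) (array([0.7641, 0.0351, 0.0802]), np.int64(437))
glue (array([ 0.6408, -0.3555,  0.1029]), np.int64(563)) (array([ 0.5922, -0.2743,  0.463 ]), np.int64(1430))
bar near end y 64.80762897871664 104
scene 2254 ctr [-20.5  -1.3] size [ 90.1 188.9] yaw -0.1 ztop 113.2
top 2074 ctr [ 0.1 -0.6] size [140.5  89.3] yaw 0.2 ztop 112.2
t 43.65 dock tcp mm [   0.8 -247.3  176.5] tool z dock [-0.001  0.341 -0.94 ] tool y dock [ 1.     0.001 -0.001] F [-0.4 -0.1  0.2] gap 0.999 q [-0.56  0.68  1.41  0.28  1.28 -0.79]
```

Run:
```python
from h import *; from station import snapshot,manip
A=np.load("scene0.npz"); B=snapshot("scene"); a,b=cloud(A),cloud(B); ok=True
for nm,(r0,r1,c0,c1) in dict(can=(215,262,380,412),glue=(230,272,222,250)).items():
    f=lambda W:(lambda q:(np.median(q[q[:,2]>.02],0).round(4),(q[:,2]>.02).sum()))(W[r0:r1,c0:c1].reshape(-1,3))
    x,y=f(a),f(b); print(nm,x,y); ok&=bool(np.abs(x[0]-y[0]).max()<.004)
print(ok)
if ok: print(manip.sign_off())
```

```text
can (array([ 0.4345, -0.0022,  0.1318]), np.int64(1166)) (array([ 0.4346, -0.002 ,  0.1321]), np.int64(1167))
glue (array([ 0.659 , -0.3511,  0.0901]), np.int64(697)) (array([ 0.6593, -0.3516,  0.0899]), np.int64(694))
True
the job is handed in; nothing more can be done
None
```

The job is done and handed in at about 44 s of the 70 s allowed. The hatch is open under the shelf and the roller lies in the well.

- **Hatch:** I lifted it 12 mm with the hand leaning back 43° and slid it home. After release it lay flat on the parking surface at dock y about 96 mm, with its top at 48.2 mm at all four spots I measured.
- **Roller:** It started about 16° crooked. Two tries at turning it by pressing on its crest mostly slipped, about 3° each. I then held it by one stub, without lifting, and slid it square on the bed. After that I pushed it from behind until it dropped into the well.
- **Last checks:** In the top view the roller was at dock (0, -1) mm, yaw about 0°, crest 112 mm, which means it is seated. It read the same across two checks, with the hand well clear. The canister, cup and glue bottle are within 1 mm of where they started.
- **Checks that disagreed:**
    - The scene camera gave the roller's x as about -20 mm and its length as about 189 mm. My mask there probably took in other dark parts; the cleaner top view gave 140 mm.
    - The arm hid the canister and glue bottle in the last top view, so I checked those two with the scene camera.
    - The wrist check for the roller and hatch failed because both were out of its view; the top view covered both instead (handle edge at dock y about 65 mm, hatch about 98 mm).

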